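# Find the sample puck under one of two covers and put it on the balance

## Task

One of the two blue covered specimen boxes holds the dark brown cast sample puck, the other one something else; they look alike from outside. Lift the covers off one at a time until you find the puck, standing each cover you take off upright on the bench (or back on its box), then put the puck flat on the balance, wholly on its round steel pan, setting it down gently.

Things in the scene. Friction and masses are not known exactly. Their poses are not given: they have to be found in the camera images.
- cover_a: One of two alike blue square covers, 110x110x52 mm, open below, 4 mm walls, 0.2 kg, loose; lifts straight off its box. At its top centre an upright round black knob, 22 mm in diameter, 28 mm high (top 80 mm above the lower edge). Origin: centre of the open underside, z up. Starts 6 mm above the bench. In front of it (to -x) the bench is bare up to its edge at x 0.317: room to stand the cover 138 mm nearer.
- cover_b: The other blue cover, the same in every way, also with bare bench in front. Each cover starts centred on its box base: a fixed white plate 124 mm square, 6 mm thick, with a 4 mm wide ridge round the edge up to 11 mm above the bench (3 mm play round the cover).
- puck: Dark brown cast sample puck, upright cylinder 40 mm in diameter, 22 mm high, 60 g, loose. Origin: centre of its underside, z up. Starts under one of the two covers on the plate of that box (underside 6 mm above the bench), within 13 mm of the middle, 25 mm or more from the ridge. In the other box stands a red rubber stopper.
- pan (a point): Centre of the upper face of the balance's round steel pan, 120 mm in diameter, level, 60 mm above the bench. The balance is a fixed white bench instrument 180 x 150 mm with a dark display in front. z up. It stands to the right of a tall vacuum pot, the boxes to the left of it: the pot is near x 0.48, y -0.02, 280 mm high with its fittings, front at x 0.37; carry the puck past it in front (or over it).

How it is judged:
On the way:
1. the puck's cover is off: both covers are more than 75 mm to the side of the puck (horizontal distance between each of cover_a, cover_b and puck above 0.075 m), for 0.2 s.
At the end, for the whole second after the job is handed in: The puck stands upright (within 10 degrees) and at rest on the balance pan, its centre within 40 mm of the pan's centre; both covers stand upright (within 10 degrees) and at rest on the bench or on a box base (lower edge less than 20 mm above the bench) (horizontal distance between puck and pan below 0.04 m and z of puck in the frame of pan between -0.006 and 0.006 m and angle between each of puck, cover_a, cover_b's own z axis and vertical below 0.17 rad and linear speed of each of puck, cover_a, cover_b below 0.02 m/s and height (world z) of cover_a between -0.006 and 0.02 m and height (world z) of cover_b between -0.006 and 0.02 m); the robot touches nothing.
It fails at once if the puck is dropped onto the balance: it comes down on it loose at more than 0.7 m/s (a fall of about 25 mm) (linear speed of puck above 0.7 m/s and contact force between the fingers and puck below 0.1 N and horizontal distance between puck and pan below 0.09 m).
It also fails if it takes over 69 s, if anything falls off the work surface, if the arm or the gripper's body presses on something with over 40 N, if the wrist force passes 120 N, or if a joint passes its speed limit or range.

## Robot

A 6-joint arm with a two-finger parallel gripper is mounted at the origin on a cart in front of the work surface, level with it; the furniture and walls round the work are solid. World frame = base frame: x ahead of the robot, y to its left, z up, the work surface at z = 0. Lengths are in m, angles in rad, forces in N, time in s.
With the tool pointing down it reaches from about 0.35 to 0.775 m from the base axis. Payload 7.3 kg.
Tool frame: the origin (TCP) lies on the centre line of the jaws, within the pads' length; the fingertips stand 14 mm ahead of it and the grasp point (between the pads) lies 5 mm behind it; z points along the fingers, y is the direction in which the jaws open and shut (so a half turn about z gives the same grasp; the last joint's range is limited). The gripper opens to 92 mm and grips with 3 to 60 N. Pads are 19 mm wide; open, the fingers measure 130 mm over their backs; the gripper's body (75 mm by 190 mm) begins 47 mm behind the grasp point.
Start: joints at [1.051, 0.342, 1.524, -0, 1.275, -0.146], TCP at [0.192, 0.489, 0.241] pointing down, gripper open.
Joint ranges: [-2.53, 2.53], [-0.77, 2.02], [0.04, 2.7], [-1, 4.14], [0.28, 2.66], [-3.11, 3.11]. Speed limits (rad/s): [2.57, 2.57, 3.14, 3.14, 3.14, 3.14].

## Interface

Orientations are given as [roll, pitch, yaw] about the fixed x, y, z axes, in that order (R = Rz(yaw) Ry(pitch) Rx(roll)).
In Python, from cell import telemetry, cams, robot gives the robot as it stands.
- The arm moves only by the tool servo_tool, never from a script. Its argument "targets" is text: rows parted by semicolons, each of 4 numbers parted by spaces: the shift along the tool's x, y, z in mm, then the turn about the tool's z in rad. In form: x y z yaw; .... A call has 1 to 20 rows; each row shifts and turns the pose as measured when the row begins, along the tool's axes as they then stand; what a row does not reach is not made up. A row lasts 1/8 s, in which the tool goes at most 62.5 mm and 10.7 degrees, less where a joint would pass 70% of its speed; a pose out of reach is approached as far as the arm can. A call with a gripper value outside its range is refused whole. "hand" is the opening, from 0 (shut) to 1 (fully open), set as the call begins (left out, the last holds). The fingers move at their own pace and stop on an object; "squeeze" is the grip in N (left out, the last holds). Time passes only in rows, so rows that do not move let the fingers close. It gives the time, the measured TCP pose, the force and the opening at its end, in the units of the state.
- telemetry.observe(): the state, without advancing time (a new reading comes with each control period).
- cams.read_camera(name): name is "scene" or "top"; returns a dict with "color" (480x640x3 uint8, red, green, blue), "K" (3x3 intrinsics, pixels), "R" (3x3) and "t" (3): a world point X has camera coordinates R X + t. Camera axes: x right, y down, z forward; pixel columns grow to the right and rows downward; lengths in m; the calibration is good to about 2 mm. A picture is of the moment at which its call begins. There is no depth.
- robot.hand_in(): hands the job in, once; it reports no verdict.
Trained networks look in a picture, given as the dict that the camera call returned (one of the last four; its "shot" number tells which), for a name from the list of things; names that differ only in an ending like _2 or _b are one class to them, and where a whole thing is asked for, a point or a joint stands for the part that bears it (a point fixed in the world has none). Each returns a list of dicts, best first, with "score" (0 to 1); they miss things now and then, are a little off and sometimes report something else, mostly with a low value. They report only what shows in the picture. A call takes as long as a camera call.
- cams.cut_out(picture, query): "region" (480x640 bool, what is visible of it) and "extent" ([centre column, centre row, width, height] in pixels, round what is visible of it).
The state is a dict: "time": time; "qpos": joint angles; "qvel": joint speeds; "joint_efforts": joint torques, N m; "tool_pos": TCP position; "tool_rot": TCP orientation; "contact_force": force on the tool from outside, world axes, zero at the start; "torque": the same for the moment, N m; "opening": finger opening in m.
Only numpy, scipy, OpenCV 4.12 (cv2) and the standard library are available. Lean on these libraries where they do the work, as an engineer would, in place of code of your own. Each camera call takes 0.05 s, during which the arm holds its last target.

## Working session

There is one attempt and no reset: what is moved stays moved. The work goes in short steps, Python scripts to look and compute and a tool call to move; the robot and the scene stay as the last step left them, time stands still between calls to the robot, and variables do not carry over. Pictures are saved under pics/ and viewed, and the job is handed in when it is done.

Besides the shell and the picture viewer there is one more tool, called as name(argument=value, ...), one argument or row to a line, values as JSON. servo_tool: Moves the arm, as the interface text tells. Its arguments: {"type":"object","properties":{"targets":{"type":"string"},"hand":{"type":"number"},"squeeze":{"type":"number"}},"required":["targets"]}

```bash
mkdir -p pics; ls; python3 - <<'E'
from cell import telemetry, cams, robot
import cv2,numpy as np
print(telemetry.observe())
for n in ("scene","top"):
    p=cams.read_camera(n)
    cv2.imwrite(f"pics/{n}0.png",p["color"][:,:,::-1])
    print(n,p["K"],p["R"],p["t"])
    for q in ("cover_a","pan","puck"):
        try:
            for d in cams.cut_out(p,q)[:3]: print(q,round(d["score"],2),np.round(d["extent"],1))
        except Exception as e: print(q,e)
E
```

```text
pics
{'time': 0.0, 'qpos': array([ 1.05100852e+00,  3.42716099e-01,  1.52503987e+00, -8.67262119e-06,
        1.27539940e+00, -1.45996159e-01]), 'qvel': array([-2.53029882e-03, -1.26602765e-03, -2.79929239e-04,  1.91803976e-03,
        7.27775490e-05,  6.24094370e-06]), 'joint_efforts': array([-1.27938718e-03, -4.31236768e+01, -2.44219011e+01,  7.16400566e-02,
        5.59217006e-02, -1.21401745e-04]), 'tool_pos': array([0.19148297, 0.48840794, 0.24004041]), 'tool_rot': array([-3.14004536e+00, -2.19135975e-04,  2.76780337e+00]), 'contact_force': array([-0.25375229, -0.62979456,  0.61435528]), 'torque': array([ 0.02892245, -0.04236085,  0.04255537]), 'opening': 0.0919131045613741}
scene [[579.20300245   0.         322.41987213]
 [  0.         579.20300245 233.33673413]
 [  0.           0.           1.        ]] [[ 0.67263708 -0.73986561 -0.01257905]
 [-0.47008715 -0.41412043 -0.77943719]
 [ 0.57146953  0.53019161 -0.62635408]] [-0.29902397  0.3170911   1.31317915]
cover_a 0.96 [285.6 216.8  37.6  43.8]
cover_a 0.89 [239.3 194.7  51.1  41.2]
pan 0.89 [433.1 307.1  88.4  76.6]
top [[532.36642846   0.         317.42408474]
 [  0.         532.36642846 239.26271338]
 [  0.           0.           1.        ]] [[-0.01872372 -0.99979268 -0.00800143]
 [-0.98200644  0.01989358 -0.18779669]
 [ 0.18791693  0.00434121 -0.98217533]] [0.07163455 0.53800801 1.29938311]
cover_a 0.66 [180.6 250.6  45.   50.4]
cover_a 0.66 [267.4 241.   49.7  52.6]
pan 0.67 [459.6 241.2  61.6  71.3]
```

View pics/scene0.png

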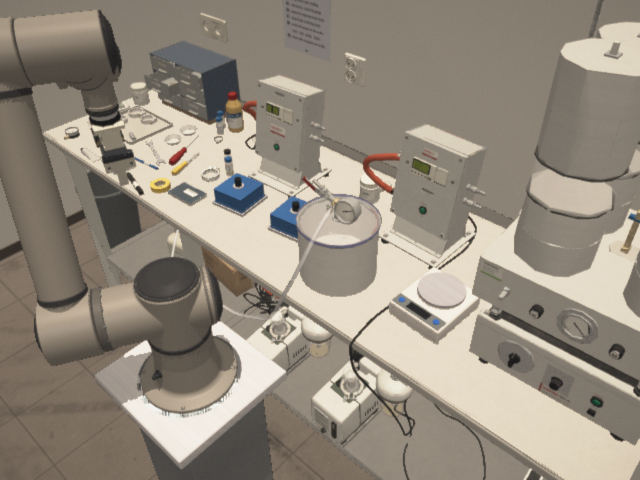

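View pics/top0.png

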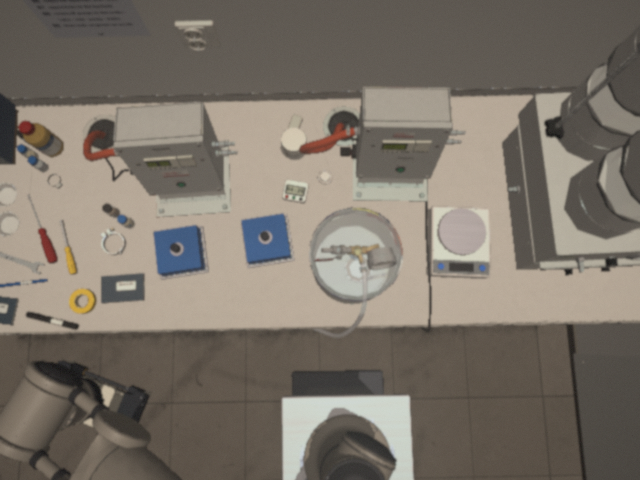

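```bash
cat > h.py <<'E'
from cell import telemetry, cams, robot
import cv2,numpy as np
def ray(p,u,v,z):
    K,R,t=p["K"],p["R"],p["t"]
    d=R.T@np.linalg.solve(K,[u,v,1.]); c=-R.T@t
    return c+d*(z-c[2])/d[2]
def proj(p,X):
    x=p["K"]@(p["R"]@np.asarray(X)+p["t"]); return x[:2]/x[2]
def save(p,name,box=None,s=1):
    im=p["color"][:,:,::-1]
    if box: a,b,c,d=box; im=im[b:d,a:c]
    cv2.imwrite("pics/"+name,cv2.resize(im,None,fx=s,fy=s,interpolation=cv2.INTER_CUBIC))
def knobs(p,reg):
    # dark pixels within hull of cover region
    m=reg.astype(np.uint8); h=np.zeros_like(m)
    pts=cv2.findNonZero(m); cv2.fillConvexPoly(h,cv2.convexHull(pts),1)
    dark=(p["color"].max(2)<60)&(h>0)
    n,l,st,c=cv2.connectedComponentsWithStats(dark.astype(np.uint8))
    return [(tuple(np.round(c[i],1)),st[i]) for i in range(1,n) if st[i][4]>15],cv2.minAreaRect(pts)
E
python3 - <<'E'
from h import *
p=cams.read_camera("top"); s=cams.read_camera("scene")
save(p,"t1.png",(130,190,330,290),4); save(s,"s1.png",(200,160,340,250),5)
for nm,q in (("top",p),("scene",s)):
    for d in cams.cut_out(q,"cover_a")[:2]:
        k,r=knobs(q,d["region"]); print(nm,k,r)
        for c,_ in k: print("  knob z.078",np.round(ray(q,*c,0.074),4))
        if nm=="top": print("  corners",np.round([ray(q,*c,0.05)[:2] for c in cv2.boxPoints(r)],3))
    d=cams.cut_out(q,"pan")[0]; g=d["region"]; (v,u)=np.nonzero(g); print("pan/balance",np.round(d["extent"]))
# pan ellipse in top
    hsv=0
E
```

```text
top [] ((178.9306182861328, 250.54913330078125), (46.073333740234375, 49.570648193359375), 81.25383758544922)
  corners [[0.568 0.486]
 [0.585 0.361]
 [0.468 0.341]
 [0.451 0.463]]
pan/balance [459. 243.  60.  70.]
scene [((np.float64(295.3), np.float64(205.9)), array([293, 202,   6,   9,  49], dtype=int32))] ((286.10980224609375, 215.08224487304688), (31.000497817993164, 40.275577545166016), 12.875000953674316)
  knob z.078 [0.5469 0.1983 0.074 ]
scene [((np.float64(237.6), np.float64(181.4)), array([235, 177,   6,   9,  45], dtype=int32))] ((238.96620178222656, 192.95269775390625), (36.3855094909668, 46.73155212402344), 54.462318420410156)
  knob z.078 [0.521  0.4222 0.074 ]
pan/balance [434. 305.  92.  75.]
```

```bash
python3 - <<'E'
from h import *
p=cams.read_camera("top"); save(p,"t2.png",(410,180,510,290),6)
s=cams.read_camera("scene"); save(s,"s2.png",(380,255,490,345),6)
for n,q,guess in (("t",p,None),("s",s,None)):
    for X in [(.5,-.3,.06)]: print(n,proj(q,X))
print(np.round(ray(p,463,231,.06),3),np.round(ray(s,443,290,.06),3))
E
```

```text
t [461.87826712 251.15069514]
s [429.19184827 299.2246368 ]
[ 0.551 -0.306  0.06 ] [ 0.549 -0.307  0.06 ]
```

View pics/t1.png

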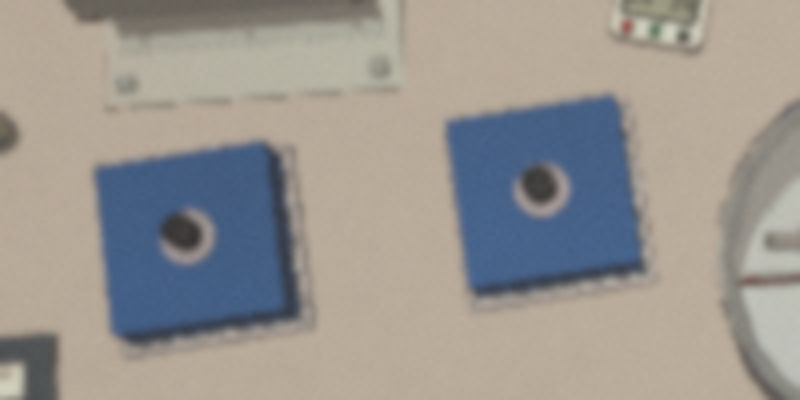

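View pics/s1.png

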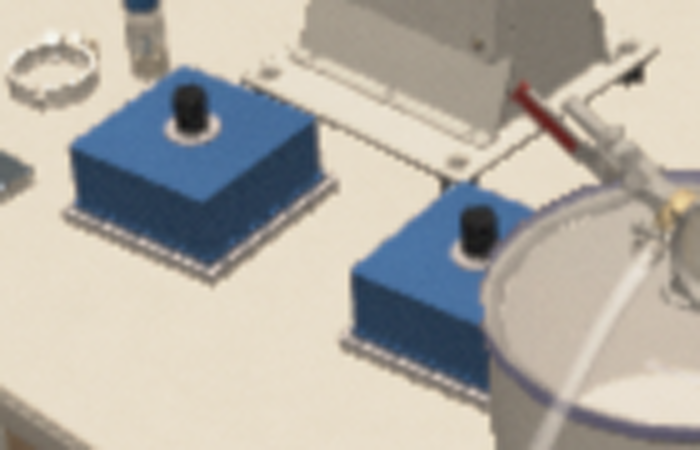

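View pics/t2.png

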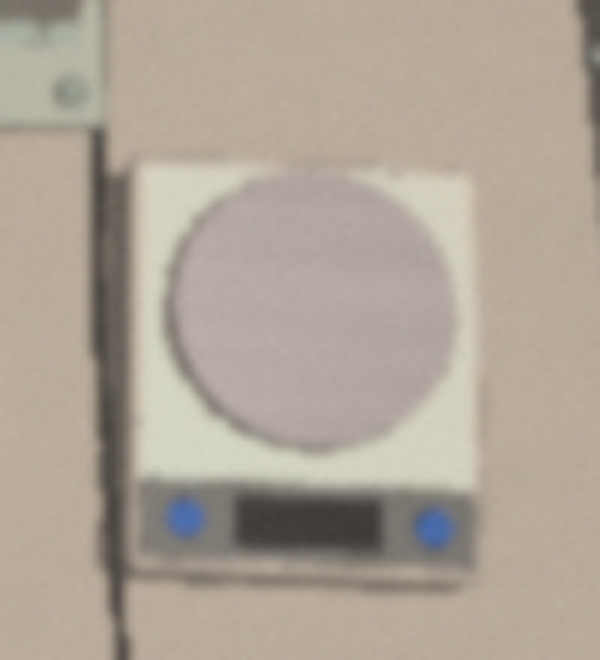

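View pics/s2.png

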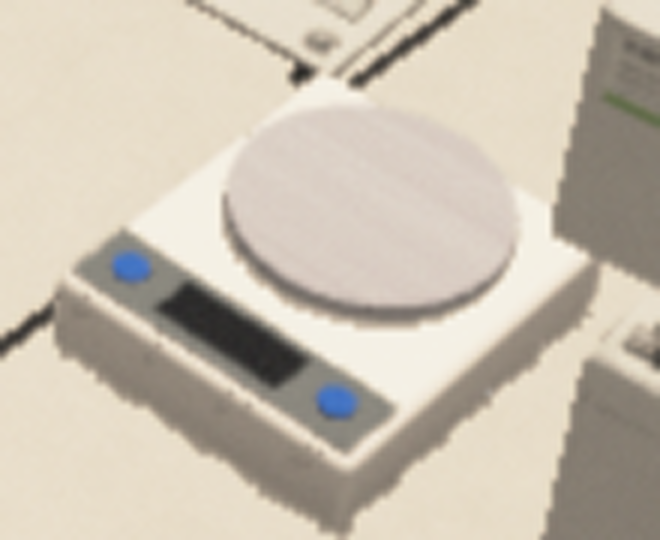

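```bash
cat >> h.py <<'E'
def tri(a,ua,b,ub):
    P=lambda q:q["K"]@np.c_[q["R"],q["t"]]
    X=cv2.triangulatePoints(P(a),P(b),np.array(ua,float).reshape(2,1),np.array(ub,float).reshape(2,1)); return (X[:3]/X[3]).ravel()
def go(x,y,z,yaw=None):
    "shift in tool axes mm + turn to get to world target"
    from scipy.spatial.transform import Rotation as Ro
    s=telemetry.observe(); R=Ro.from_euler("xyz",s["tool_rot"]).as_matrix()
    d=R.T@(np.array([x,y,z])-s["tool_pos"])*1000
    t=0 if yaw is None else -(((yaw-s["tool_rot"][2])+np.pi/2)%np.pi-np.pi/2)
    print("t",round(s["time"],2),"pos",np.round(s["tool_pos"],4),"rot",np.round(s["tool_rot"],3),"open",round(s["opening"],4),"F",np.round(s["contact_force"],1))
    print("  -> shift",np.round(d,1),"turn",round(t,3), "q6",round(s["qpos"][5],2))
E
python3 - <<'E'
from h import *
p=cams.read_camera("top"); s=cams.read_camera("scene")
for n,a,b in (("L",(175.9,247.6),(237.6,181.4)),("R",(265.0,236.2),(295.3,205.9))):
    print(n,np.round(tri(p,a,s,b),4), np.round(ray(p,*a,.08),4),np.round(ray(s,*b,.074),4))
for n,uv in (("instrL plate front",(160,216)),("instrL body foot",(180,196)),("pot left",(311,250))): print(n,np.round(ray(p,*uv,0.0),3),np.round(ray(p,*uv,0.2),3))
# box base corners right/bottom in 4x crop
for n,c in (("L",[(125,352),(312,325),(295,148)]),("R",[(473,308),(655,282),(630,100)])):
    print(n,[np.round(ray(p,130+u/4,190+v/4,.008)[:2],4) for u,v in c])
go(.525,.424,.2,-2.99)
E
```

```text
L [0.5178 0.4141 0.0794] [0.5199 0.4123 0.08  ] [0.521  0.4222 0.074 ]
R [0.543  0.1924 0.0792] [0.5442 0.1912 0.08  ] [0.5469 0.1983 0.074 ]
instrL plate front [0.621 0.479 0.   ] [0.572 0.418 0.2  ]
instrL body foot [0.675 0.428 0.   ] [0.618 0.374 0.2  ]
pot left [0.521 0.079 0.   ] [0.487 0.075 0.2  ]
L [array([0.4536, 0.4677]), array([0.4689, 0.3467]), array([0.5866, 0.3603])]
R [array([0.4779, 0.2423]), array([0.4926, 0.1239]), array([0.6145, 0.1392])]
t 0.9 pos [0.1917 0.4888 0.2407] rot [3.141 0.    2.768] open 0.0916 F [-0.2 -0.3  0.8]
  -> shift [-333.9   61.4   40.8] turn -0.525 q6 -0.15
```

servo_tool(
  targets="-42 0 5 -0.066;-42 0 5 -0.066;-42 -2 5 -0.066;-42 -4 5 -0.066;-42 -6 5 -0.066;-42 -8 5 -0.066;-42 -8 5 -0.066;-40 -10 5 -0.066",
  hand=1,
  squeeze=25,
)

```text
time: 1.9
tool_pos: [0.5255, 0.4055, 0.2006]
tool_rot: [3.139, 0.001, -2.965]
contact_force: [-0.8, 0.6, 0.4]
opening: 0.0919
```

```bash
python3 -c "
from h import *
go(.5195,.414,.12,-3.01)"
```

```text
t 1.9 pos [0.5255 0.4055 0.2006] rot [ 3.139e+00  1.000e-03 -2.965e+00] open 0.0919 F [-0.8  0.6  0.4]
  -> shift [ 4.5  9.3 80.6] turn 0.045 q6 -1.21
```

servo_tool(
  targets="4 9 30 0.03;0 0 35 0.01;0 0 30 0;0 0 20 0;0 0 8 0",
)

```text
time: 2.52
tool_pos: [0.5244, 0.4125, 0.0728]
tool_rot: [3.139, 0.003, -3.01]
contact_force: [-0.1, 0.5, -0.6]
opening: 0.0918
```

```bash
python3 -c "
from h import *
p=cams.read_camera('scene');save(p,'s3.png',(180,110,340,250),5)
go(.5195,.414,.077,-3.01)"
```

```text
t 2.58 pos [0.5246 0.4126 0.0728] rot [ 3.139e+00  3.000e-03 -3.010e+00] open 0.0918 F [-0.2 -0.2 -0.7]
  -> shift [ 4.8  2.1 -4.2] turn -0.0 q6 -1.15
```

View pics/s3.png

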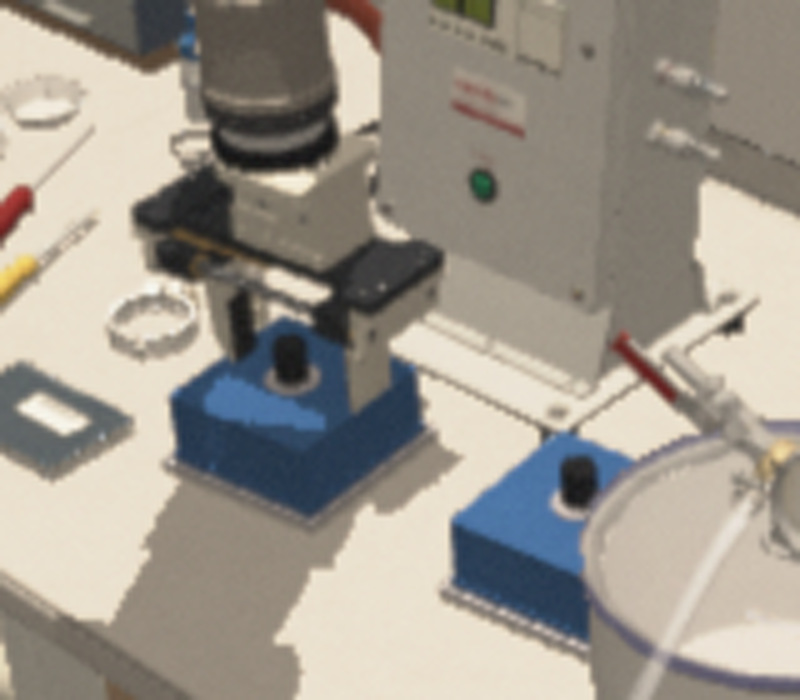

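servo_tool(
  targets="5 2 -4 0",
)

```text
time: 2.7
tool_pos: [0.5196, 0.414, 0.0773]
tool_rot: [3.138, 0.004, -3.011]
contact_force: [0.3, 0.1, 0.4]
opening: 0.0919
```

servo_tool(
  targets="0 0 0 0;0 0 0 0;0 0 0 0;0 0 0 0",
  hand=0,
  squeeze=30,
)

```text
time: 3.2
tool_pos: [0.5201, 0.415, 0.0802]
tool_rot: [3.137, 0.007, -3.01]
contact_force: [-0.7, -1.0, 0.4]
opening: 0.0565
```

servo_tool(
  targets="0 -1 2 0;0 0 1 0;0 0 1 0;0 0 1 0;0 0 0 0",
)

```text
time: 3.82
tool_pos: [0.5204, 0.415, 0.0757]
tool_rot: [3.135, 0.009, -3.01]
contact_force: [1.0, -0.4, 0.5]
opening: 0.021
```

servo_tool(
  targets="0 0 -15 0;0 0 -25 0;0 0 -20 0;15 0 -5 0;30 0 0 0;30 0 0 0;30 0 0 0;20 0 0 0",
)

```text
time: 4.82
tool_pos: [0.3879, 0.3931, 0.1406]
tool_rot: [3.141, 0.001, -3.011]
contact_force: [0.0, -0.3, -1.1]
opening: 0.0212
```

```bash
python3 -c "
from h import *
p=cams.read_camera('top');save(p,'t4.png',(100,160,340,340),3)
p=cams.read_camera('scene');save(p,'s4.png',(160,110,340,260),4)
go(.391,.398,.0725,-3.01)"
```

```text
t 4.92 pos [0.3874 0.3932 0.1406] rot [ 3.141  0.    -3.01 ] open 0.0211 F [-0.3 -0.4 -1.4]
  -> shift [-4.2  4.3 68.1] turn -0.0 q6 -1.05
```

View pics/t4.png

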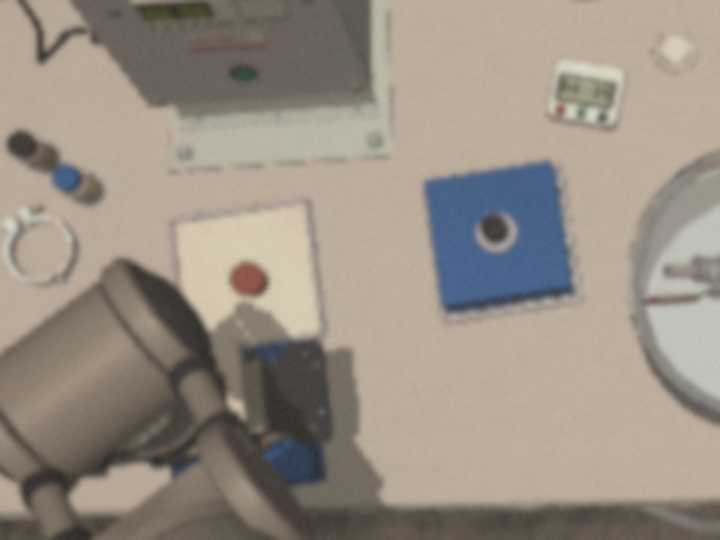

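View pics/s4.png

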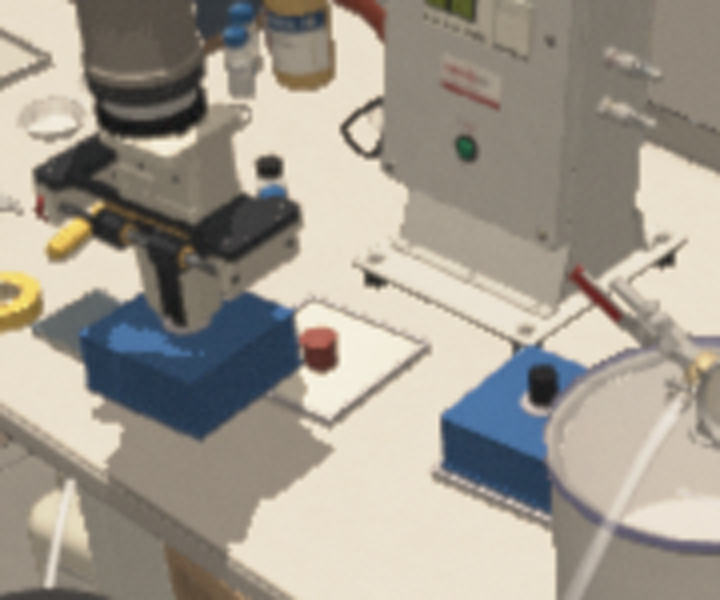

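servo_tool(
  targets="-4 3 20 0;0 0 20 0;0 0 15 0;0 0 8 0;0 0 4 0",
)

```text
time: 5.55
tool_pos: [0.3916, 0.3964, 0.0721]
tool_rot: [3.141, 0.002, -3.01]
contact_force: [0.4, 0.4, -1.7]
opening: 0.0214
```

servo_tool(
  targets="0 0 1.5 0;0 0 1.5 0",
)

```text
time: 5.8
tool_pos: [0.3919, 0.3966, 0.0695]
tool_rot: [3.141, 0.003, -3.01]
contact_force: [-4.7, -0.6, 6.5]
opening: 0.021
```

servo_tool(
  targets="0 0 0 0;0 0 0 0;0 0 0 0;0 0 -20 0;0 0 -30 0;0 0 -30 0",
  hand=0.7,
)

```text
time: 6.55
tool_pos: [0.3913, 0.3961, 0.1506]
tool_rot: [-3.141, 0.001, -3.01]
contact_force: [0.2, -0.4, -0.1]
opening: 0.0641
```

```bash
python3 -c "
from h import *
p=cams.read_camera('scene');save(p,'s5.png',(160,110,340,260),4)
go(.545,.192,.13,-3.01)"
```

```text
t 6.6 pos [0.3929 0.3975 0.1549] rot [ 3.139  0.007 -3.01 ] open 0.0642 F [1.  1.2 2.9]
  -> shift [-123.6 -223.7   25.1] turn -0.0 q6 -1.05
```

View pics/s5.png

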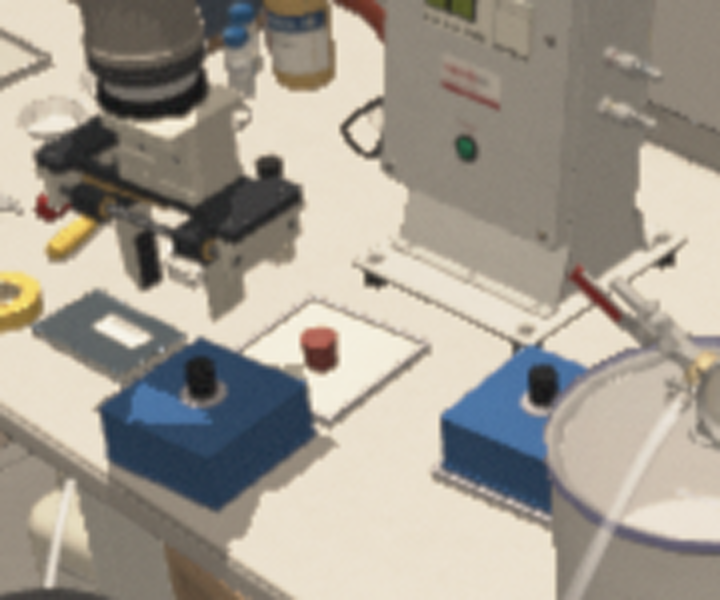

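servo_tool(
  targets="-20 -30 0 0;-22 -45 0 0;-22 -45 0 0;-22 -45 0 0;-22 -40 0 0;-16 -19 0 0",
  hand=0.7,
)

```text
time: 7.35
tool_pos: [0.5501, 0.1881, 0.1576]
tool_rot: [3.136, 0.014, -3.005]
contact_force: [-0.2, 0.6, -0.2]
opening: 0.0639
```

```bash
python3 -c "
from h import *
go(.545,.192,.0765,-3.01)"
```

```text
t 7.35 pos [0.5501 0.1881 0.1576] rot [ 3.136  0.014 -3.005] open 0.0639 F [-0.2  0.6 -0.2]
  -> shift [ 5.7  4.1 81. ] turn 0.005 q6 -1.51
```

servo_tool(
  targets="5 4 20 0;0 0 25 0;0 0 20 0;0 0 11 0;0 0 3 0",
)

```text
time: 7.98
tool_pos: [0.5487, 0.1896, 0.077]
tool_rot: [3.136, 0.018, -3.01]
contact_force: [-0.4, 1.1, 0.9]
opening: 0.064
```

```bash
python3 -c "
from h import *
p=cams.read_camera('scene');save(p,'s6.png',(220,130,360,250),5)
go(.545,.192,.0765,-3.01)"
```

```text
t 8.03 pos [0.5487 0.1896 0.077 ] rot [ 3.136  0.018 -3.01 ] open 0.0644 F [0.3 0.  0.1]
  -> shift [3.3 2.8 0.5] turn 0.0 q6 -1.51
```

View pics/s6.png

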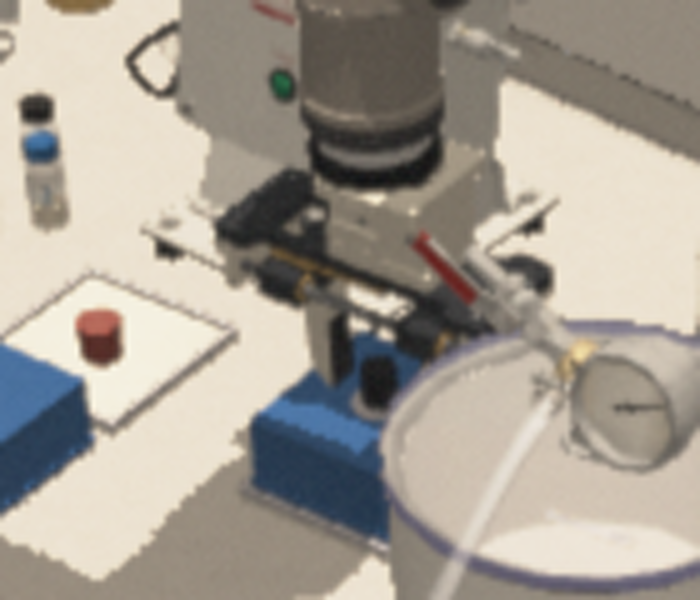

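servo_tool(
  targets="3 3 1 0;0 0 1 0;0 0 1 0;0 0 1 0;0 0 1 0;0 0 0 0;0 0 0 0",
  hand=0,
)

```text
time: 8.9
tool_pos: [0.5464, 0.1932, 0.0744]
tool_rot: [3.135, 0.023, -3.009]
contact_force: [-0.2, 0.1, 0.2]
opening: 0.0214
```

servo_tool(
  targets="0 0 -15 0;0 0 -25 0;0 0 -20 0;5 12 -5 0;25 12 0 0;30 5 0 0;30 0 0 0;30 0 0 0;10 0 0 0",
)

```text
time: 10.02
tool_pos: [0.4049, 0.2067, 0.1386]
tool_rot: [3.135, 0.018, -3.009]
contact_force: [1.0, 0.0, -2.0]
opening: 0.0214
```

```bash
python3 -c "
from h import *
p=cams.read_camera('top');save(p,'t7.png',(160,160,400,340),3)
for d in cams.cut_out(p,'puck'): print(d['score'],d['extent'])
go(.415,.205,.0715,-3.01)"
```

```text
0.62 [264.6, 240.6, 19.8, 14.5]
t 10.12 pos [0.4063 0.2068 0.1389] rot [ 3.135  0.019 -3.009] open 0.0206 F [ 1.  -0.3 -1.7]
  -> shift [-7.1 -3.4 67.5] turn 0.001 q6 -1.41
```

View pics/t7.png

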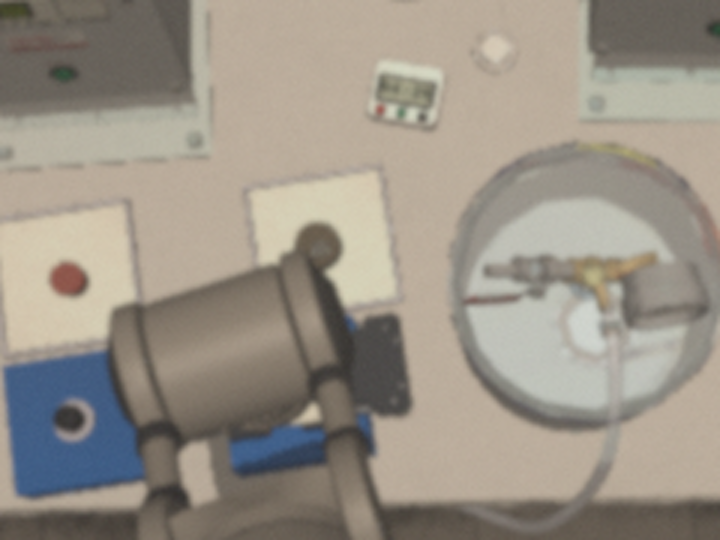

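servo_tool(
  targets="-5 -2 20 0;0 0 20 0;0 0 15 0;0 0 8 0;0 0 3 0",
)

```text
time: 10.75
tool_pos: [0.4201, 0.2079, 0.0721]
tool_rot: [3.134, 0.028, -3.01]
contact_force: [0.3, 0.7, -2.0]
opening: 0.021
```

servo_tool(
  targets="7 0 1 0;1 0 2 0;0 0 1.5 0",
)

```text
time: 11.12
tool_pos: [0.413, 0.2073, 0.0684]
tool_rot: [3.133, 0.031, -3.01]
contact_force: [-3.0, -0.8, 13.8]
opening: 0.0213
```

Contact with the bench. Release and rise.

servo_tool(
  targets="0 0 0 0;0 0 0 0;0 0 0 0;0 0 -20 0;0 0 -35 0;0 0 -40 0;0 40 -30 0;0 40 0 0;0 40 0 0",
  hand=0.7,
)

```text
time: 12.25
tool_pos: [0.3947, 0.3258, 0.1999]
tool_rot: [3.132, 0.034, -3.016]
contact_force: [-0.3, -0.2, -0.1]
opening: 0.0644
```

```bash
python3 -c "
from h import *
p=cams.read_camera('top');save(p,'t8.png',(160,160,400,340),3)
s=cams.read_camera('scene');save(s,'s8.png',(160,130,400,310),3)
for n,q in (('t',p),('s',s)):
  for d in cams.cut_out(q,'puck')[:2]:
    e=d['extent'];v,u=np.nonzero(d['region']);print(n,d['score'],e,u.mean(),v.mean(),np.round(ray(q,u.mean(),v.mean(),.02),4),np.round(proj(q,(.545,.192,.028)),1))
go(.545,.192,.10,-3.01)"
```

```text
t 0.55 [265.2, 240.3, 14.5, 16.6] 265.4895833333333 241.72395833333334 [0.5415 0.1962 0.02  ] [266.8 239.8]
s 0.45 [292.6, 223.7, 6.4, 13.5] 292.1808510638298 222.1595744680851 [0.5339 0.2018 0.02  ] [297.1 219.6]
t 12.45 pos [0.3943 0.3248 0.199 ] rot [ 3.133  0.032 -3.014] open 0.0643 F [-0.1  0.3 -1.2]
  -> shift [-129.3 -151.8  101.9] turn -0.004 q6 -1.15
```

View pics/t8.png

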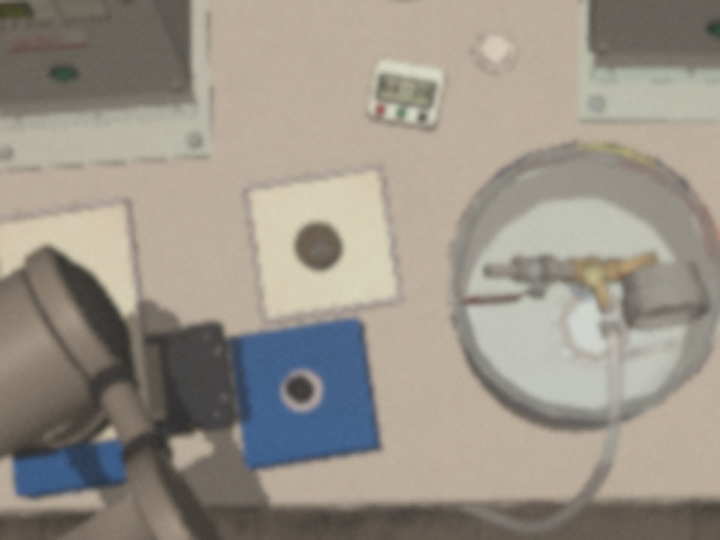

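View pics/s8.png

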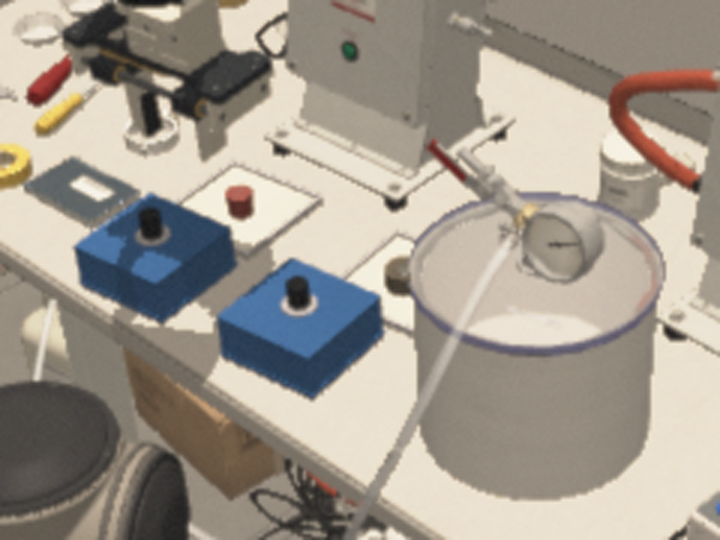

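servo_tool(
  targets="-20 -25 5 0;-25 -32 10 0;-25 -32 10 0;-25 -30 10 0;-22 -22 10 0;-6 -6 10 0",
  hand=0.62,
)

```text
time: 13.2
tool_pos: [0.5399, 0.1839, 0.1448]
tool_rot: [3.135, 0.03, -3.018]
contact_force: [0.4, 0.5, -0.5]
opening: 0.0569
```

```bash
python3 -c "
from h import *
go(.541,.1945,.022,-3.01)"
```

```text
t 13.2 pos [0.5399 0.1839 0.1448] rot [ 3.135  0.03  -3.018] open 0.0569 F [ 0.4  0.5 -0.5]
  -> shift [  1.2   9.6 122.9] turn -0.008 q6 -1.51
```

servo_tool(
  targets="1 9 15 0;0 1 25 0;0 0 25 0;0 0 20 0",
)

```text
time: 13.7
tool_pos: [0.5361, 0.197, 0.0561]
tool_rot: [3.134, 0.028, -3.018]
contact_force: [0.3, -0.7, -0.2]
opening: 0.0574
```

```bash
python3 -c "
from h import *
p=cams.read_camera('top');save(p,'t9.png',(220,180,340,270),6)
s=cams.read_camera('scene');save(s,'s9.png',(250,130,370,250),5)
go(.541,.1945,.022,-3.01)"
```

```text
t 13.8 pos [0.5349 0.1967 0.0549] rot [ 3.134  0.024 -3.018] open 0.0567 F [-0.5  0.4 -0.3]
  -> shift [-5.  -3.1 33. ] turn -0.008 q6 -1.48
```

View pics/s9.png

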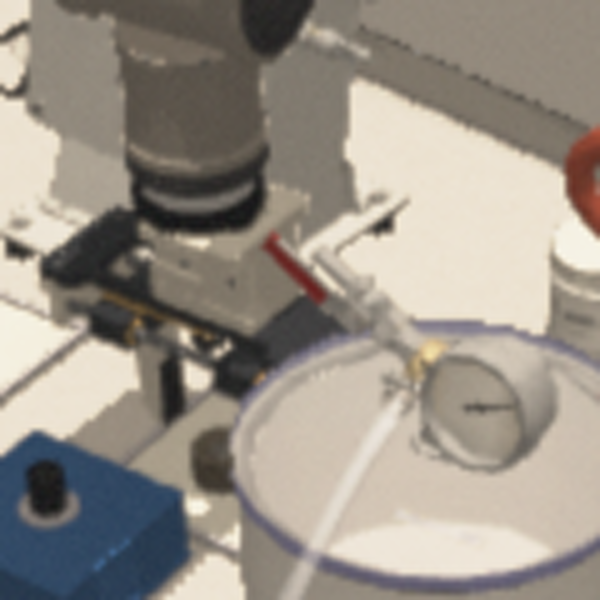

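View pics/t9.png

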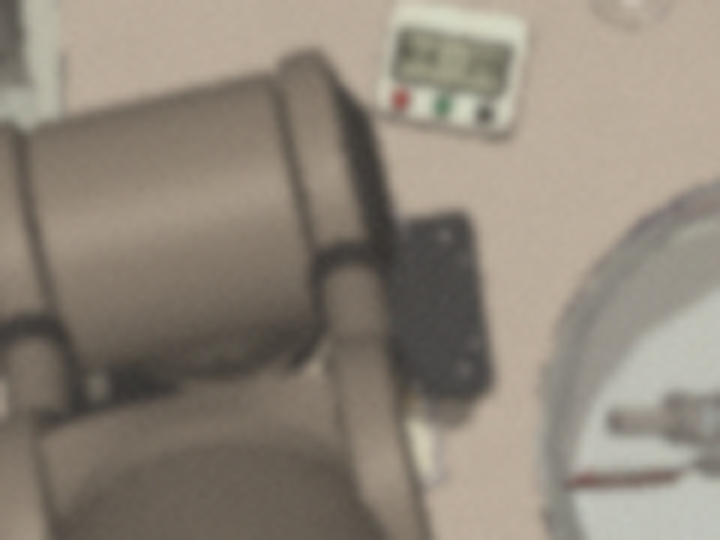

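servo_tool(
  targets="-5 -3 4 0;0 0 5 0",
)

```text
time: 14.05
tool_pos: [0.5407, 0.1956, 0.0469]
tool_rot: [3.134, 0.026, -3.017]
contact_force: [0.1, 0.2, 0.4]
opening: 0.0568
```

```bash
python3 -c "
from h import *
go(.541,.1945,.023,-3.01)"
```

```text
t 14.05 pos [0.5407 0.1956 0.0469] rot [ 3.134  0.026 -3.017] open 0.0568 F [0.1 0.2 0.4]
  -> shift [ 0.5 -1.3 23.9] turn -0.007 q6 -1.49
```

servo_tool(
  targets="0 -1 5 0;0 0 7 0;0 0 6 0;0 0 4 0",
)

```text
time: 14.55
tool_pos: [0.5418, 0.1949, 0.0244]
tool_rot: [3.134, 0.027, -3.017]
contact_force: [-0.4, 0.2, 0.1]
opening: 0.057
```

servo_tool(
  targets="0 0 1.5 0;0 0 1 0;0 0 1 0;0 0 0.5 0;0 0 0.5 0",
  hand=0,
  squeeze=20,
)

```text
time: 15.18
tool_pos: [0.5419, 0.195, 0.0213]
tool_rot: [3.134, 0.028, -3.017]
contact_force: [-2.2, -0.6, 5.9]
opening: 0.0384
```

```bash
python3 -c "
from h import *
p=cams.read_camera('top')
for uv in ((428,200),(354,198),(440,183),(360,180),(505,190),(512,260),(525,255)): print(uv,np.round(ray(p,*uv,0.0),3))
save(p,'t10.png',(340,70,640,290),2.6)
go(.541,.1945,.3)"
```

```text
(428, 200) [ 0.65  -0.236  0.   ]
(354, 198) [ 0.659 -0.038  0.   ]
(440, 183) [ 0.696 -0.27   0.   ]
(360, 180) [ 0.709 -0.056  0.   ]
(505, 190) [ 0.673 -0.443  0.   ]
(512, 260) [ 0.484 -0.445  0.   ]
(525, 255) [ 0.496 -0.48   0.   ]
t 15.22 pos [0.5419 0.195  0.0213] rot [ 3.134  0.028 -3.017] open 0.0385 F [-2.7 -0.7  5.6]
  -> shift [  -6.7    1.8 -278.7] turn 0 q6 -1.49
```

View pics/t10.png

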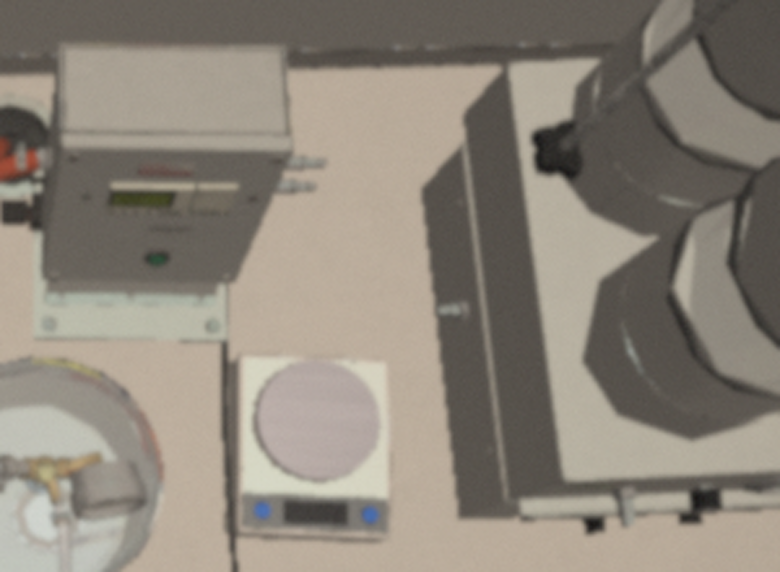

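servo_tool(
  targets="0 0 -3 0;0 0 -10 0;0 0 -20 0",
)

```text
time: 15.6
tool_pos: [0.5402, 0.1944, 0.0539]
tool_rot: [3.134, 0.024, -3.017]
contact_force: [0.5, -0.1, 0.5]
opening: 0.0388
```

servo_tool(
  targets="0 0 -30 0;0 0 -45 0;0 0 -50 0;0 0 -50 0;0 0 -50 0;0 0 -45 0;0 0 -30 0",
)

```text
time: 16.48
tool_pos: [0.5312, 0.1907, 0.3661]
tool_rot: [3.134, 0.025, -3.017]
contact_force: [0.1, -0.4, -1.4]
opening: 0.0382
```

```bash
python3 -c "
from h import *
s=cams.read_camera('scene');save(s,'s11.png',(220,40,460,310),2.8)
go(.52,-.300,.35,-3.01);print(telemetry.observe()['qpos'])"
```

```text
t 16.52 pos [0.5321 0.1909 0.3702] rot [ 3.134  0.032 -3.017] open 0.0386 F [-1.6 -0.2  2.4]
  -> shift [  73.5 -485.7   14. ] turn -0.007 q6 -1.49
[ 0.20594232  0.33942106  1.17789219  0.00535553  1.59208264 -1.48913057]
```

View pics/s11.png

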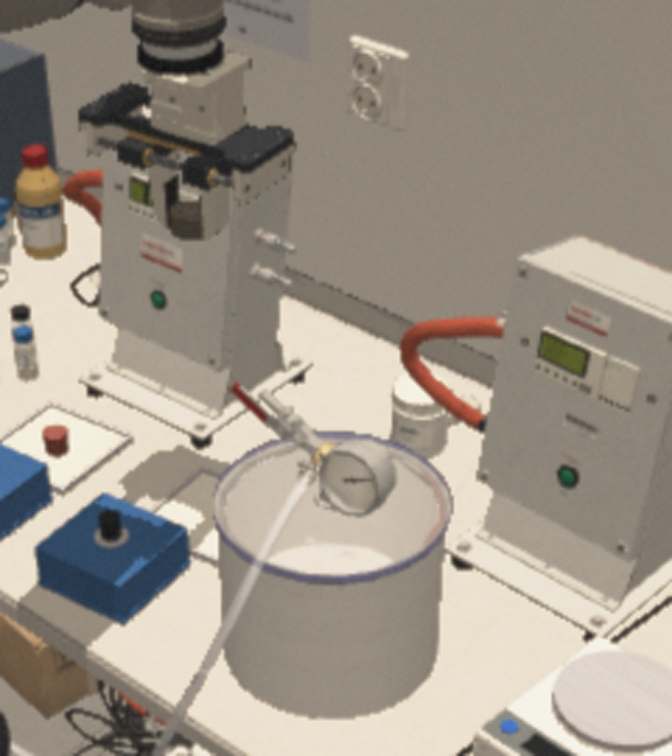

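servo_tool(
  targets="10 -25 0 0;8 -42 0 0;7 -45 0 0;7 -45 0 0;7 -45 0 0;7 -45 0 0;7 -45 0 0;7 -45 0 0;5 -45 0 0;5 -45 0 0;3 -35 0 0;0 -15 0 0",
)

```text
time: 18.02
tool_pos: [0.5165, -0.3044, 0.3653]
tool_rot: [3.133, 0.037, -3.014]
contact_force: [1.7, 0.9, -0.9]
opening: 0.0384
```

```bash
python3 -c "
from h import *
go(.547,-.300,.13,-3.01);print(telemetry.observe()['qpos'])"
```

```text
t 18.02 pos [ 0.5165 -0.3044  0.3653] rot [ 3.133  0.037 -3.014] open 0.0384 F [ 1.7  0.9 -0.9]
  -> shift [-22.2  -1.6 236.2] turn -0.004 q6 -2.37
[-0.67678315  0.41778553  1.07411416  0.03232635  1.63054565 -2.37326906]
```

servo_tool(
  targets="-5 0 25 0;-6 0 40 0;-6 0 45 0;-4 0 45 0;-3 0 40 0;0 0 25 0;0 0 10 0",
)

```text
time: 18.9
tool_pos: [0.5516, -0.2937, 0.1321]
tool_rot: [3.134, 0.041, -3.011]
contact_force: [-1.0, -0.9, -0.1]
opening: 0.0382
```

```bash
python3 -c "
from h import *
s=cams.read_camera('scene');save(s,'s12.png',(360,180,500,340),4.5)
go(.547,-.300,.077,-3.01)"
```

```text
t 18.95 pos [ 0.5514 -0.2936  0.1314] rot [ 3.133  0.04  -3.011] open 0.0385 F [-0.2  0.8 -1.1]
  -> shift [ 7.3 -6.3 54.1] turn -0.001 q6 -2.35
```

View pics/s12.png

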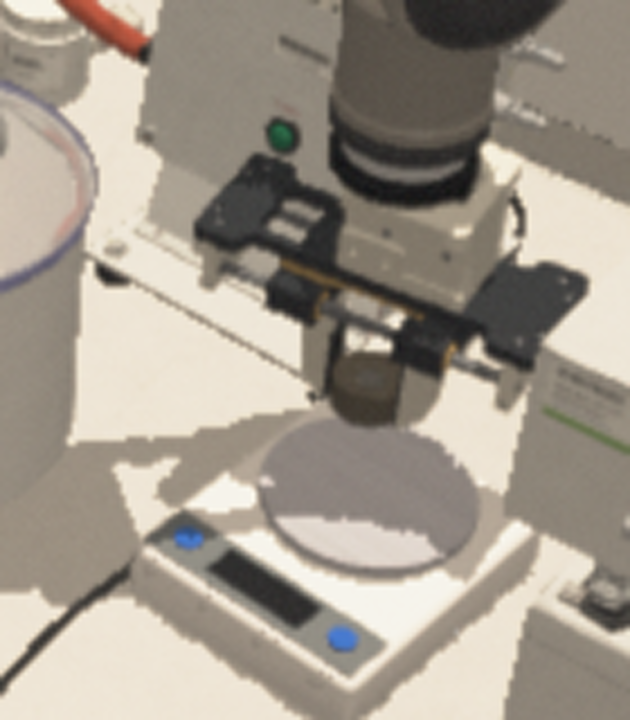

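servo_tool(
  targets="6 -6 12 0;1 0 15 0;0 0 12 0;0 0 6 0;0 0 3 0",
)

```text
time: 19.58
tool_pos: [0.5481, -0.3011, 0.083]
tool_rot: [3.137, 0.044, -3.011]
contact_force: [-0.2, 0.4, -0.3]
opening: 0.0381
```

servo_tool(
  targets="0 0 2 0;0 0 2 0;0 0 1.5 0",
)

```text
time: 19.95
tool_pos: [0.5488, -0.3012, 0.0778]
tool_rot: [3.138, 0.045, -3.011]
contact_force: [-0.4, 0.2, -0.4]
opening: 0.0386
```

servo_tool(
  targets="0 0 1 0;0 0 1 0",
)

```text
time: 20.2
tool_pos: [0.549, -0.3013, 0.0759]
tool_rot: [3.138, 0.045, -3.011]
contact_force: [-0.7, 0.6, -0.6]
opening: 0.0385
```

servo_tool(
  targets="0 0 1 0",
)

```text
time: 20.32
tool_pos: [0.5492, -0.3013, 0.0753]
tool_rot: [3.138, 0.045, -3.011]
contact_force: [-1.4, 0.3, 7.6]
opening: 0.0389
```

servo_tool(
  targets="0 0 0 0;0 0 0 0;0 0 0 0",
  hand=0.7,
)

```text
time: 20.7
tool_pos: [0.5494, -0.3015, 0.0755]
tool_rot: [3.139, 0.046, -3.011]
contact_force: [0.9, 0.1, -0.4]
opening: 0.0622
```

servo_tool(
  targets="0 0 -8 0;0 0 -20 0;0 0 -35 0;0 0 -45 0;0 0 -45 0;20 0 -45 0;40 0 0 0;40 0 0 0;0 0 0 0",
)

```text
time: 21.82
tool_pos: [0.4388, -0.3167, 0.2799]
tool_rot: [-3.14, 0.049, -3.01]
contact_force: [-0.1, -0.8, -0.2]
opening: 0.0643
```

```bash
python3 -c "
from h import *
s=cams.read_camera('scene');save(s,'s13.png')
p=cams.read_camera('top');save(p,'t13.png',(100,160,520,340),1.9)
for n,q in (('t',p),('s',s)):
  for d in cams.cut_out(q,'puck')[:2]:
    e=d['extent'];print(n,d['score'],e,np.round(ray(q,e[0],e[1],.071),4))
print(telemetry.observe())"
```

```text
t 0.5 [462.9, 231.5, 15.2, 17.6] [ 0.5479 -0.303   0.071 ]
s 0.47 [441.2, 287.4, 18.1, 18.9] [ 0.5434 -0.3044  0.071 ]
{'time': 22.025, 'qpos': array([-0.78453226,  0.32845267,  1.43838942,  0.03891676,  1.34450775,
       -2.4979854 ]), 'qvel': array([ 0.00607006,  0.00984253,  0.00122951, -0.00013793,  0.00049514,
       -0.002606  ]), 'joint_efforts': array([-3.41353817e-01, -4.41140378e+01, -2.55546570e+01,  6.61113882e-02,
       -1.00910787e-01,  2.54785355e-04]), 'tool_pos': array([ 0.4413163 , -0.3163095 ,  0.27876554]), 'tool_rot': array([-3.14043618,  0.04859152, -3.00706666]), 'contact_force': array([ 0.19985245, -0.29930814,  0.14896452]), 'torque': array([ 0.08694665,  0.07759517, -0.03908549]), 'opening': 0.0639639641476115}
```

View pics/s13.png

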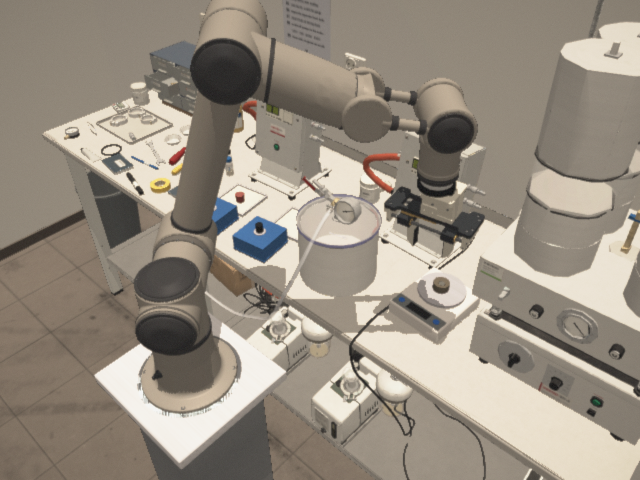

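View pics/t13.png

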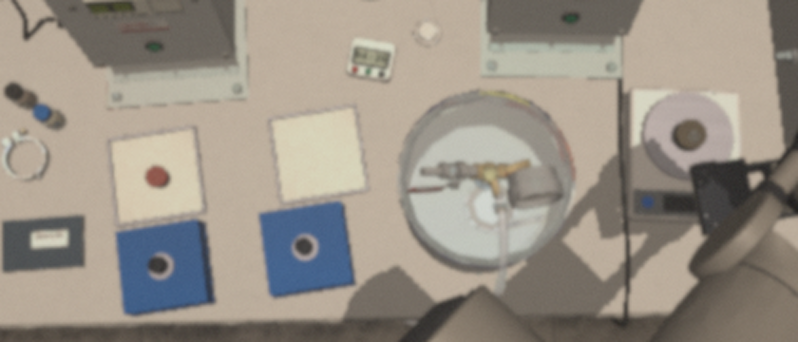

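```bash
python3 -c "
from cell import robot
print(robot.hand_in())"
```

```text
the job is handed in; nothing more can be done
None
```

The puck is on the balance pan and the job is handed in at about 22 s of the 69 s allowed.

- **Covers:** I opened the left box first and found the red stopper. The puck was in the right box. Both covers stand upright on the bare bench in front of their boxes. When I released the left and right covers, the tool was about 6 mm lower than when I gripped them, as expected for standing on the bench.
- **Puck:** I carried it over the vacuum pot, lowered it onto the pan in steps of 1–2 mm until I felt contact at about 8 N, and then let go.
- **Last checks:** The puck lies flat at about (0.546, -0.303), within about 4 mm of my estimate of the pan's centre (0.549, -0.306); the two cameras differed by about 5 mm. Nothing touched the gripper after it backed away.
- **Imperfections:** The tool had drifted about 2.6° off vertical by the time I set the puck down. Zero-move steps also let it creep a few millimetres. Neither caused visible harm, and no check failed.

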